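# Fetch the sample jar from behind the reagent bottles

### The arm

A 7-joint arm with a two-finger parallel gripper is mounted at the origin on the work surface. World frame = base frame: x ahead of the robot, y to its left, z up, the work surface at z = 0. Lengths are in m, angles in rad, forces in N, time in s.
With the tool pointing down it reaches from about 0.4 to 0.875 m from the base axis. Payload 19.3 kg.
Tool frame: the origin (TCP) lies where the fingers leave the gripper's body, on its centre line; the fingertips stand bot.tip_reach ahead of it and the grasp point (between the pads) lies 54 mm ahead of it (bot.tip_reach is the distance from the TCP to the fingertips, in m); z points along the fingers, y is the line along which they close (so a half turn about z gives the same grasp; the last joint's range is limited). The gripper opens to 85 mm and grips with 20 to 120 N. Pads are 22 mm wide; open, the fingers measure 114 mm over their backs; the gripper's body (76 mm by 85 mm) begins 54 mm behind the grasp point. The pads swing forward as they close: fully open they stand 13 mm farther back than shut.
Start: joints at [-1.363, 0.521, -0.036, 1.599, 0.021, 1.021, -0.113], TCP at [0.171, 0.601, 0.304] pointing down, gripper open.
Joint ranges: [-2.91, 2.91], [-0.3, 2.13], [-1.5, 1.42], [0.17, 2.43], [-1.26, 4.41], [0.16, 1.93], [-2.52, 2.52]. Speed limits (rad/s): [1.89, 1.89, 2.39, 2.39, 3.01, 3.01, 3.01].

### API

Orientations are given as [roll, pitch, yaw] about the fixed x, y, z axes, in that order (R = Rz(yaw) Ry(pitch) Rx(roll)).
In Python, from workcell import bot gives the robot as it stands. The module is installed in compiled form; this text tells all that it offers.
- The arm moves only by the shell command python3 -m jog 'ROWS' [FORCE]. ROWS is JSON, a list that holds one entry, the list of rows, each a list of 7 numbers: the shift along the tool's x, y, z in mm, then the turn, a rotation vector about the tool's x, y, z in rad, then the opening, from 0 (shut) to 1 (fully open). In form: [[[tx, ty, tz, wx, wy, wz, fingers], ...]]. A call has 1 to 5 rows; each row shifts and turns the commanded pose from where the row before left it, along the tool's axes as they then stand; what a row does not reach is not made up. A row lasts 1/10 s, in which the tool goes at most 50 mm and 8.59 degrees, less where a joint would pass 70% of its speed; a pose out of reach is approached as far as the arm can. A call is refused whole if a number of a shift passes 50 or a number of a turn 0.15, either way. A call with a gripper value outside its range is refused whole. The fingers move at their own pace and stop on an object; FORCE is the grip in N (left out, the last holds). Time passes only in rows, so rows that do not move let the fingers close. It gives the time, the measured TCP pose, the force, the opening and the grip force at its end, in the units of the state.
- bot.observe(): the state, without advancing time (a new reading comes with each control period).
- bot.grab_frame(name): name is "scene" or "top" or "wrist"; returns a dict with "img" (420x560x3 uint8, red, green, blue), "intrinsics" (3x3 intrinsics, pixels), "R" (3x3) and "t" (3): a world point X has camera coordinates R X + t; the wrist camera has in their place "tool_from_camera" (4x4, takes a point from camera to tool coordinates, whose origin is the TCP and whose axes are the flange's). Camera axes: x right, y down, z forward; pixel columns grow to the right and rows downward; lengths in m; the calibration is good to about 2 mm. A picture is of the moment at which its call begins: read the wrist's pose just before it. There is no depth.
- bot.job_done(): hands the job in; it is judged then, once.
Trained networks look in a picture, given as the dict that the camera call returned (one of the last four; its "shot" number tells which), for a name from the list of things; names that differ only in an ending like _2 or _b are one class to them, and where a whole thing is asked for, a point or a joint stands for the part that bears it (a point fixed in the world has none). Each returns a list of dicts, best first, with "conf" (0 to 1); they miss things now and then, are a little off and sometimes report something else, mostly with a low value. They report only what shows in the picture. A call takes as long as a camera call. They do not tell look-alikes from the thing itself.
- bot.trace(query, picture): "region" (420x560 bool, what is visible of it).
- bot.spot_point(query, picture): "xyz" ([x, y, z] in m, in world coordinates, good to about 4 mm: a listed point, or the origin of a listed thing).
The state is a dict: "clock": time; "qpos": joint angles; "qd": joint speeds; "joint_efforts": joint torques, N m; "position": TCP position; "tool_rot": TCP orientation; "force": force on the tool from outside, world axes, zero at the start; "moment": the same for the moment, N m; "grip_width": finger opening in m; "finger_force": force on a finger pad.
Only numpy, scipy, OpenCV 4.12 (cv2) and the standard library are available. Lean on these libraries where they do the work, as an engineer would, in place of code of your own. Each camera call takes 0.05 s, during which the arm holds its last target. There are 200 camera calls.

### The job

Move all three reagent bottles from the stand onto the steel tray, then take the small brown jar from behind them and stand it in the middle of the tester's black measuring plate, and only then put each bottle back on the middle of the pad of its own colour. Keep everything upright, set it down without dropping or knocking anything over, and leave the glass beaker where it is.

Things in the scene. Friction and masses are not known exactly. Their poses are not given: they have to be found in the camera images.
- bottle_red: Tall white plastic reagent bottle with a red screw cap and a red band, loose, 0.14 to 0.28 kg. Round body 52 mm in diameter and 95 mm high, shoulder up to 103 mm, cap 30 mm in diameter from 103 to 135 mm above the underside (grip it there, at 122 mm). Origin: centre of the underside; z up along the bottle.
- bottle_green: Tall white plastic reagent bottle with a green screw cap and a green band, loose, 0.14 to 0.28 kg. Round body 52 mm in diameter and 95 mm high, shoulder up to 103 mm, cap 30 mm in diameter from 103 to 135 mm above the underside (grip it there, at 122 mm). Origin: centre of the underside; z up along the bottle.
- bottle_yellow: Tall white plastic reagent bottle with a yellow screw cap and a yellow band, loose, 0.14 to 0.28 kg. Round body 52 mm in diameter and 95 mm high, shoulder up to 103 mm, cap 30 mm in diameter from 103 to 135 mm above the underside (grip it there, at 122 mm). Origin: centre of the underside; z up along the bottle.
- jar: Small brown jar with a white lid, loose, upright, about 0.12 kg: a cylinder 44 mm in diameter and 52 mm high (lid: the top 16 mm, same diameter). It stands on the bare floor of the stand, behind the row of bottles (further from the robot), about 10 mm from them, too close to be taken while they are there. Origin: centre of the underside; z up.
- pad_red: Fixed red round pad, 60 mm in diameter, 3 mm thick, home of the red-capped bottle. Origin: centre of its underside, 10 mm above the table; the bottle stands on its top, 3 mm above the origin. x points to the back of the stand (where the jar is), away from the robot. The three pads lie in a row along their y, centres 68 mm apart, in any colour order.
- pad_green: Fixed green round pad, 60 mm in diameter, 3 mm thick, home of the green-capped bottle. Origin: centre of its underside, 10 mm above the table; the bottle stands on its top, 3 mm above the origin. x points to the back of the stand (where the jar is), away from the robot. Stand: fixed, grey, floor 10 mm above the table, 165 x 250 mm, open front.
- pad_yellow: Fixed yellow round pad, 60 mm in diameter, 3 mm thick, home of the yellow-capped bottle. Origin: centre of its underside, 10 mm above the table; the bottle stands on its top, 3 mm above the origin. x points to the back of the stand (where the jar is), away from the robot. A glass fence 35 mm above the table runs round the stand: ends 120 mm to either side of the row's middle, back 120 mm behind the row.
- tray: Fixed empty steel tray, the side area, 240 mm (its x) by 140 mm (its y), to the left or right of the stand. Rim 16 mm high, walls 4 mm, floor 4 mm above the origin, which is the centre of the underside, on the table. Three bottles fit in a row along x, about 66 mm apart.
- plate (a point): Centre of the top surface of the round black measuring plate, 68 mm in diameter, 51 mm above the table, on the fixed blue-and-white tester (220 mm along x, 150 mm along y, otherwise 47 mm high, its plate 45 mm off its middle towards +x), on the other side of the stand from the tray. z up.
- beaker: Empty glass beaker standing beside the work, behind the left-hand place, 60 mm in diameter, 75 mm high, loose. To be left alone. Origin: centre of the underside.
Not all that is in view belongs to the job. Leave any green or yellow look-alike of the jar alone. Leave any turquoise look-alike of the bottle_yellow alone.

How it is judged:
By the outcome, as a careful person would: the job done as asked, in the order asked, and still so for the second after the job is handed in, with the robot touching nothing.
It also fails if it takes over 144 s, if anything falls off the work surface, if the arm or the gripper's body presses on something with over 40 N, if the wrist force passes 120 N, or if a joint passes its speed limit or range.

## Working session

There is one attempt and no reset: what is moved stays moved. The work goes in short steps, Python scripts to look and compute and a shell command to move; the robot and the scene stay as the last step left them, time stands still between calls to the robot, and variables do not carry over. Pictures are saved under pics/ and viewed, at most 14 in all, crops included, and the job is handed in when it is done.

```bash
mkdir -p pics; cat > h.py <<'E'
import numpy as np, cv2
from workcell import bot
from scipy.spatial.transform import Rotation as Ro
def save(p,n): cv2.imwrite('pics/'+n,p['img'][:,:,::-1])
def proj(p,X):
    c=p['R']@np.asarray(X)+p['t']; u=np.asarray(p['intrinsics'])@c; return u[:2]/u[2]
def ray(p,uv,z):
    K=np.asarray(p['intrinsics']);R=np.asarray(p['R']);t=np.asarray(p['t'])
    d=R.T@np.linalg.solve(K,[uv[0],uv[1],1.]);o=-R.T@t
    return o+d*(z-o[2])/d[2]
E
python3 - <<'E'
from h import *
s=bot.observe();print(s['clock'],np.round(s['position'],4),np.round(s['tool_rot'],3),bot.tip_reach,s['grip_width'])
for n in('top','scene'):
    p=bot.grab_frame(n);save(p,n+'0.png')
    for q in['bottle_red','bottle_green','bottle_yellow','jar','pad_red','pad_green','pad_yellow','tray','plate','beaker']:
        print(n,q,[(np.round(d['xyz'],3).tolist(),round(d['conf'],2),np.round(proj(p,d['xyz'])).tolist()) for d in bot.spot_point(q,p)][:4])
E
```

```text
0.0 [0.1714 0.6008 0.3033] [-3.14   0.     2.864] 0.0726 0.0854833477714045
top bottle_red []
top bottle_green [([0.554, -0.007, 0.016], 0.68, [288.0, 220.0])]
top bottle_yellow [([0.452, -0.088, -0.003], 0.89, [321.0, 265.0]), ([0.556, -0.076, 0.007], 0.76, [317.0, 221.0]), ([0.619, -0.032, 0.011], 0.27, [299.0, 194.0])]
top jar [([0.438, 0.01, 0.002], 0.85, [279.0, 270.0]), ([0.745, -0.075, -0.003], 0.77, [316.0, 146.0]), ([0.618, -0.027, 0.01], 0.76, [297.0, 194.0])]
top pad_red [([0.552, 0.059, 0.008], 0.53, [260.0, 221.0])]
top pad_green [([0.55, -0.009, 0.007], 0.62, [289.0, 223.0])]
top pad_yellow [([0.556, -0.076, 0.01], 0.54, [317.0, 220.0])]
top tray [([0.519, 0.318, 0.002], 0.57, [151.0, 233.0])]
top plate [([0.53, -0.315, 0.051], 0.94, [425.0, 231.0]), ([0.554, -0.008, 0.009], 0.59, [288.0, 220.0])]
top beaker [([0.707, 0.226, -0.002], 0.69, [195.0, 158.0])]
scene bottle_red [([0.548, 0.061, 0.012], 0.68, [288.0, 218.0]), ([0.516, 0.317, 0.0], 0.18, [368.0, 189.0])]
scene bottle_green [([0.549, -0.008, 0.007], 0.59, [262.0, 227.0]), ([0.517, 0.318, 0.002], 0.42, [368.0, 189.0])]
scene bottle_yellow [([0.444, -0.088, 0.001], 0.72, [215.0, 215.0]), ([0.553, -0.077, 0.013], 0.59, [235.0, 235.0])]
scene jar [([0.616, -0.027, 0.012], 0.76, [267.0, 244.0]), ([0.436, 0.006, 0.001], 0.71, [249.0, 204.0]), ([0.742, -0.08, 0.002], 0.7, [271.0, 293.0])]
scene pad_red [([0.554, 0.062, 0.01], 0.45, [290.0, 220.0])]
scene pad_green [([0.549, -0.007, 0.008], 0.45, [263.0, 227.0])]
scene pad_yellow [([0.556, -0.074, 0.013], 0.52, [237.0, 235.0])]
scene tray [([0.515, 0.319, 0.002], 0.71, [368.0, 189.0]), ([0.557, -0.075, 0.012], 0.66, [237.0, 236.0])]
scene plate [([0.534, -0.314, 0.05], 0.56, [123.0, 248.0])]
scene beaker [([0.706, 0.229, 0.004], 0.94, [387.0, 237.0])]
```

```bash
python3 - <<'E'
import cv2
a=cv2.imread('pics/top0.png');b=cv2.imread('pics/scene0.png')
cv2.imwrite('pics/top0c.png',cv2.resize(a[120:300,100:460],None,fx=2.2,fy=2.2,interpolation=cv2.INTER_CUBIC))
cv2.imwrite('pics/scene0c.png',cv2.resize(b[100:330,60:440],None,fx=2.1,fy=2.1,interpolation=cv2.INTER_CUBIC))
E
```

```text
(no output)
```

View pics/top0c.png

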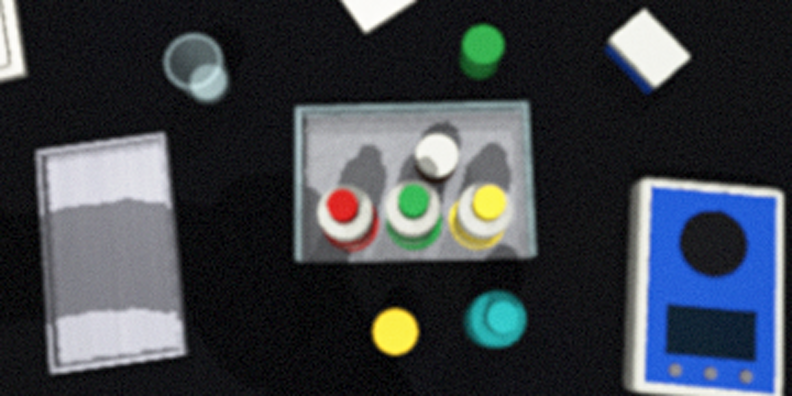

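View pics/scene0c.png

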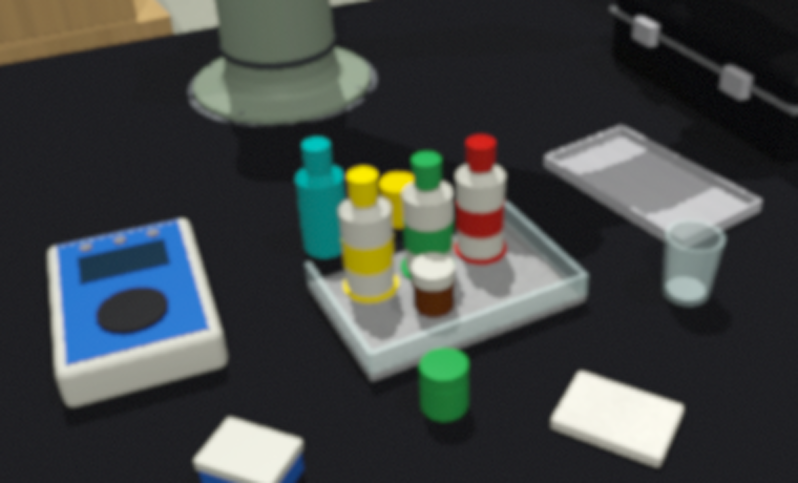

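The top crop shows three bottles, each on the pad of its own colour: red at full-frame (255,214), green (288,212), yellow (322,212). Jar candidates are the white-lidded brown one inside the fence (297,194), a plain yellow cylinder (279,270) and a plain green one (319,140). The white-lidded one fits, because the scene crop shows brown glass and it stands behind the row. The turquoise bottle at (325,265) is the yellow look-alike and stays put. The tray is on the left and the tester on the right.

First I swing round on an arc to the row.

```bash
R='' ; python3 -m jog '[[[-42,0,0,0,0,0.07,1],[-42,0,0,0,0,0.07,1],[-42,0,0,0,0,0.07,1],[-42,0,0,0,0,0.07,1],[-42,0,0,0,0,0.07,1]]]' 40
python3 -m jog '[[[-42,0,0,0,0,0.07,1],[-42,0,0,0,0,0.07,1],[-42,0,0,0,0,0.07,1],[-42,0,0,0,0,0.07,1],[-42,0,0,0,0,0.07,1]]]'
python3 - <<'E'
from h import *
p=bot.grab_frame('top')
m=bot.trace('tray',p)[0]['region'].astype(np.uint8)
c,_=cv2.findContours(m,cv2.RETR_EXTERNAL,cv2.CHAIN_APPROX_NONE);c=max(c,key=cv2.contourArea)
b=cv2.boxPoints(cv2.minAreaRect(c));print(np.round(b,1))
W=[ray(p,u,0.012)[:2] for u in b];print(np.round(W,3),np.mean(W,0))
for q in['tray','plate']: print(q,[(np.round(d['xyz'],3).tolist(),round(d['conf'],2)) for d in bot.spot_point(q,p)][:2])
E
```

```text
clock: 1.6
position: [0.3639, 0.5154, 0.3039]
tool_rot: [3.141, -0.0, 2.511]
force: [-0.0, 1.1, 0.9]
grip_width: 0.0855
finger_force: 0.0
clock: 2.1
position: [0.5138, 0.3698, 0.3039]
tool_rot: [3.141, -0.0, 2.161]
force: [-0.2, 0.7, 0.6]
grip_width: 0.0852
finger_force: 0.0
[[113.9 184.7]
 [176.9 179.5]
 [185.5 283.8]
 [122.5 289. ]]
[[0.633 0.416]
 [0.648 0.264]
 [0.401 0.226]
 [0.386 0.37 ]] [0.51723529 0.31889047]
tray [([0.521, 0.318, -0.001], 0.6)]
plate [([0.534, -0.315, 0.049], 0.88)]
```

```bash
python3 -m jog '[[[-39,-7,0,0,0,0.074,1],[-39,-7,0,0,0,0.074,1],[-39,-7,0,0,0,0.074,1],[-39,-7,0,0,0,0.074,1]]]' >/dev/null
python3 -m jog '[[[-39,-7,0,0,0,0.074,1],[-39,-7,0,0,0,0.074,1],[-39,-7,0,0,0,0.074,0.7],[-39,-7,0,0,0,0.073,0.7],[0,0,0,0,0,0,0.7]]]'
cat >> h.py <<'E'
def world(p,s):
    "wrist picture -> add R,t"
    T=np.eye(4);T[:3,:3]=Ro.from_euler('xyz',s['tool_rot']).as_matrix();T[:3,3]=s['position']
    C=np.linalg.inv(T@np.asarray(p['tool_from_camera']));p['R']=C[:3,:3];p['t']=C[:3,3];return p
def capc(p,mask,z):
    m=cv2.moments(mask.astype(np.uint8),True);return ray(p,(m['m10']/m['m00'],m['m01']/m['m00']),z)
E
python3 - <<'E'
from h import *
s=bot.observe();p=bot.grab_frame('wrist');world(p,s);save(p,'w1.png')
for q in['bottle_red','bottle_green','bottle_yellow','jar','pad_red','pad_green','pad_yellow']:
    print(q,[(np.round(d['xyz'],4).tolist(),round(d['conf'],2),np.round(proj(p,d['xyz'])).tolist()) for d in bot.spot_point(q,p)][:3])
p=bot.grab_frame('top')
m=bot.trace('tray',p)[0]['region'].astype(np.uint8)
c,_=cv2.findContours(m,cv2.RETR_EXTERNAL,cv2.CHAIN_APPROX_NONE);c=max(c,key=cv2.contourArea)[:,0]
W=np.array([ray(p,u,0.014)[:2]*1000 for u in c],np.float32);print(cv2.minAreaRect(W))
E
```

```text
clock: 3.2
position: [0.5609, 0.0584, 0.3043]
tool_rot: [3.141, 0.001, 1.566]
force: [0.9, 0.5, -0.1]
grip_width: 0.0596
finger_force: 0.0
bottle_red [([0.5513, 0.0607, 0.011], 0.63, [271.0, 179.0])]
bottle_green [([0.5554, -0.0058, 0.0152], 0.84, [275.0, 237.0])]
bottle_yellow [([0.5506, 0.0598, 0.0096], 0.23, [271.0, 179.0])]
jar [([0.4389, 0.0093, -0.0034], 0.89, [177.0, 220.0]), ([0.7398, -0.0796, 0.0004], 0.7, [424.0, 288.0]), ([0.6165, -0.0315, 0.0141], 0.69, [328.0, 257.0])]
pad_red []
pad_green []
pad_yellow []
((592.8576049804688, 394.95184326171875), (34.16552734375, 78.39445495605469), 73.55480194091797)
```

View pics/w1.png

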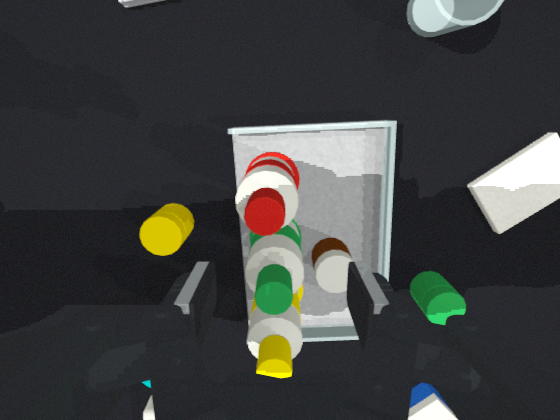

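```bash
python3 - <<'E'
from h import *
s=bot.observe();p=bot.grab_frame('wrist');world(p,s)
print('camera at',-p['R'].T@p['t'])
for n,uv in dict(red=(264,215),green=(273,293),yellow=(275,372)).items(): print(n,ray(p,uv,0.148))
for X in[[.551,.060,.148],[.551,.060,.116],[.5525,-.008,.148],[.554,-.076,.148]]: print(X,proj(p,X))
hsv=cv2.cvtColor(p['img'],cv2.COLOR_RGB2HSV)
for n,(a,b) in dict(red=(0,8),green=(55,80),yellow=(24,34)).items():
    m=cv2.inRange(hsv,(a,120,60),(b,255,255));k,l,st,c=cv2.connectedComponentsWithStats(m)
    print(n,[(st[i].tolist(),np.round(c[i]).tolist()) for i in range(1,k) if st[i][4]>150])
E
```

```text
camera at [0.56182017 0.13584712 0.37300168]
red [0.55036008 0.06650306 0.148     ]
green [0.55644816 0.0050243  0.148     ]
yellow [ 0.55781937 -0.06742318  0.148     ]
[0.551, 0.06, 0.148] [265.00956094 223.79935548]
[0.551, 0.06, 0.116] [266.79793565 210.98389904]
[0.5525, -0.008, 0.148] [267.89708692 308.13291315]
[0.554, -0.076, 0.148] [270.37684479 380.55712823]
red [([245, 157, 54, 37, 601], [276.0, 170.0]), ([244, 194, 41, 48, 1561], [264.0, 218.0])]
green [([277, 225, 23, 30, 225], [291.0, 238.0]), ([254, 270, 37, 50, 1535], [272.0, 295.0]), ([408, 276, 57, 49, 1804], [434.0, 300.0])]
yellow [([138, 206, 56, 54, 2116], [166.0, 233.0]), ([255, 340, 36, 39, 1126], [273.0, 360.0])]
```

The wrist view shows the red cap at (265,222), which matches the estimate (0.551, 0.061). The brown jar with its white lid is at (333,265), confirming it as the target. Now I descend on red.

```bash
python3 -m jog '[[[1,-5,25,0,0,0,0.7],[1,-5,30,0,0,0,0.7],[0,0,30,0,0,0,0.7],[0,0,20,0,0,0,0.7],[0,0,10,0,0,0,0.7]]]' 40
python3 -m jog '[[[0,0,0,0,0,0,0],[0,0,0,0,0,0,0],[0,0,0,0,0,0,0],[0,0,0,0,0,0,0],[0,0,0,0,0,0,0]]]'
```

```text
clock: 4.25
position: [0.5508, 0.0645, 0.1873]
tool_rot: [-3.14, 0.001, 1.573]
force: [-0.3, -0.0, 0.8]
grip_width: 0.0598
finger_force: 0.0
clock: 4.75
position: [0.5517, 0.0645, 0.1896]
tool_rot: [3.14, -0.0, 1.573]
force: [-1.5, -0.1, 6.5]
grip_width: 0.0289
finger_force: 40.7
```

```bash
python3 -m jog '[[[0,0,-10,0,0,0,0],[0,0,-25,0,0,0,0],[0,0,-30,0,0,0,0],[0,0,-25,0,0,0,0],[0,0,-10,0,0,0,0]]]'
python3 - <<'E'
from h import *
for n in('scene','top'):
    p=bot.grab_frame(n); save(p,n+'1.png')
    m=bot.trace('tray',p)[0]['region'].astype(np.uint8)
    c,_=cv2.findContours(m,cv2.RETR_EXTERNAL,cv2.CHAIN_APPROX_NONE);c=max(c,key=cv2.contourArea)[:,0]
    W=np.array([ray(p,u,0.012)[:2]*1000 for u in c],np.float32);print(n,m.sum(),cv2.minAreaRect(W))
    b=p['img'].max(2)
p=bot.grab_frame('wrist');save(p,'w2.png')
E
```

```text
clock: 5.25
position: [0.5519, 0.0644, 0.2917]
tool_rot: [3.139, -0.001, 1.573]
force: [-0.5, -0.2, -2.2]
grip_width: 0.0286
finger_force: 40.4
scene 2660 ((517.72802734375, 313.5775451660156), (252.67454528808594, 155.91526794433594), 9.019810676574707)
top 626 ((569.482421875, 376.3578186035156), (117.369384765625, 45.59405517578125), 9.117844581604004)
```

View pics/scene1.png

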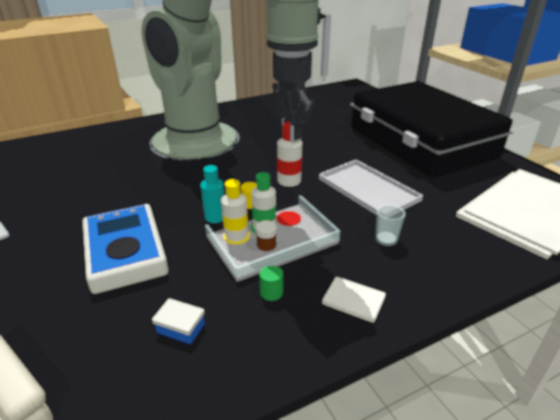

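The scene view shows the red bottle held upright at (289,160), its pad free, and the tray empty. I carry it to the far slot.

```bash
python3 -m jog '[[[15,2,0,0,0,0,0],[30,4,0,0,0,0,0],[38,4,0,0,0,0,0],[38,4,0,0,0,0,0],[38,4,0,0,0,0,0]]]' >/dev/null
python3 -m jog '[[[38,4,0,0,0,0,0],[38,4,0,0,0,0,0],[23,3,10,0,0,0,0],[8,2,25,0,0,0,0],[0,0,30,0,0,0,0]]]'
python3 -m jog '[[[0,0,20,0,0,0,0],[0,0,10,0,0,0,0],[0,0,5,0,0,0,0],[0,0,4,0,0,0,0],[0,0,0,0,0,0,0]]]'
```

```text
clock: 6.5
position: [0.5813, 0.3333, 0.2222]
tool_rot: [-3.141, -0.001, 1.575]
force: [-0.3, -0.3, -2.2]
grip_width: 0.0285
finger_force: 40.4
clock: 7.0
position: [0.582, 0.3306, 0.1851]
tool_rot: [3.141, -0.0, 1.573]
force: [-0.5, 0.7, -2.4]
grip_width: 0.0291
finger_force: 40.4
```

```bash
python3 -m jog '[[[0,0,2,0,0,0,0],[0,0,1,0,0,0,0],[0,0,0,0,0,0,0]]]'; python3 -m jog '[[[0,0,1,0,0,0,0],[0,0,0.5,0,0,0,0],[0,0,0,0,0,0,0]]]'
```

```text
clock: 7.3
position: [0.5819, 0.3306, 0.1821]
tool_rot: [3.141, -0.0, 1.573]
force: [0.2, 0.0, -2.4]
grip_width: 0.0292
finger_force: 40.4
clock: 7.6
position: [0.582, 0.3306, 0.1808]
tool_rot: [3.141, -0.0, 1.573]
force: [-1.8, 0.6, 3.8]
grip_width: 0.0291
finger_force: 40.9
```

```bash
python3 -m jog '[[[0,0,0,0,0,0,0.3],[0,0,0,0,0,0,0.55],[0,0,0,0,0,0,0.6],[0,0,-10,0,0,0,0.6],[0,0,-25,0,0,0,0.6]]]'
python3 -m jog '[[[0,0,-30,0,0,0,0.6],[-10,-1,-30,0,0,0,0.7],[-35,-3,-15,0,0,0,0.7],[-42,-4,0,0,0,0,0.7],[-42,-4,0,0,0,0,0.7]]]'
python3 -m jog '[[[-42,-4,0,0,0,0,0.7],[-42,-4,0,0,0,0,0.7],[-42,-4,0,0,0,0,0.7],[-42,-3,0,0,0,0,0.7],[-32,-2,0,0,0,0,0.7]]]'
python3 -m jog '[[[-8,0,0,0,0,0,0.7],[0,0,0,0,0,0,0.7]]]'
python3 - <<'E'
from h import *
s=bot.observe();p=bot.grab_frame('wrist');world(p,s);save(p,'w3.png')
print(np.round(s['position'],4))
for q in['bottle_green','bottle_yellow','pad_red','jar']:
    print(q,[(np.round(d['xyz'],4).tolist(),round(d['conf'],2),np.round(proj(p,d['xyz'])).tolist()) for d in bot.spot_point(q,p)][:3])
hsv=cv2.cvtColor(p['img'],cv2.COLOR_RGB2HSV)
for n,(a,b) in dict(red=(0,8),green=(55,80),yellow=(24,34)).items():
    m=cv2.inRange(hsv,(a,120,60),(b,255,255));k,l,st,c=cv2.connectedComponentsWithStats(m)
    print(n,[(st[i].tolist(),np.round(c[i]).tolist(),np.round(ray(p,c[i],.013),4)) for i in range(1,k) if st[i][4]>150])
print(proj(p,[.553,-.007,.148]))
E
```

```text
clock: 8.1
position: [0.5812, 0.3301, 0.2145]
tool_rot: [-3.139, 0.002, 1.573]
force: [-0.0, 0.5, 0.1]
grip_width: 0.0513
finger_force: 0.0
clock: 8.6
position: [0.5699, 0.2002, 0.2916]
tool_rot: [3.14, -0.001, 1.573]
force: [1.1, -0.1, -0.5]
grip_width: 0.0598
finger_force: 0.0
clock: 9.1
position: [0.5531, -0.0013, 0.2914]
tool_rot: [3.141, 0.0, 1.571]
force: [0.9, -0.4, 0.1]
grip_width: 0.0596
finger_force: 0.0
clock: 9.3
position: [0.5536, -0.0078, 0.2911]
tool_rot: [3.141, 0.0, 1.57]
force: [-0.1, 0.5, 0.7]
grip_width: 0.0597
finger_force: 0.0
[ 0.5536 -0.0078  0.2911]
bottle_green [([0.5543, -0.0063, 0.015], 0.62, [280.0, 183.0])]
bottle_yellow [([0.5547, -0.0745, 0.0133], 0.78, [281.0, 243.0]), ([0.4491, -0.0919, 0.0015], 0.58, [190.0, 253.0])]
pad_red [([0.5499, 0.0596, 0.0081], 0.71, [276.0, 117.0])]
jar [([0.7415, -0.0812, 0.0007], 0.97, [443.0, 244.0]), ([0.4369, 0.0103, 0.0021], 0.93, [171.0, 165.0]), ([0.6187, -0.0268, 0.0171], 0.65, [341.0, 202.0])]
red [([249, 86, 60, 62, 2899], [278.0, 116.0], array([0.552 , 0.0608, 0.013 ]))]
green [([253, 156, 56, 29, 402], [279.0, 167.0], array([0.5524, 0.0104, 0.013 ])), ([261, 191, 43, 51, 1702], [282.0, 216.0], array([ 0.5562, -0.0434,  0.013 ])), ([426, 224, 64, 56, 2472], [458.0, 251.0], array([ 0.7526, -0.0847,  0.013 ]))]
yellow [([132, 145, 61, 53, 2410], [162.0, 170.0], array([0.4309, 0.0066, 0.013 ])), ([256, 229, 55, 31, 524], [285.0, 243.0], array([ 0.5596, -0.0745,  0.013 ])), ([262, 276, 41, 54, 1808], [282.0, 303.0], array([ 0.5558, -0.1504,  0.013 ]))]
[278.6179919  224.46946924]
```

View pics/w3.png

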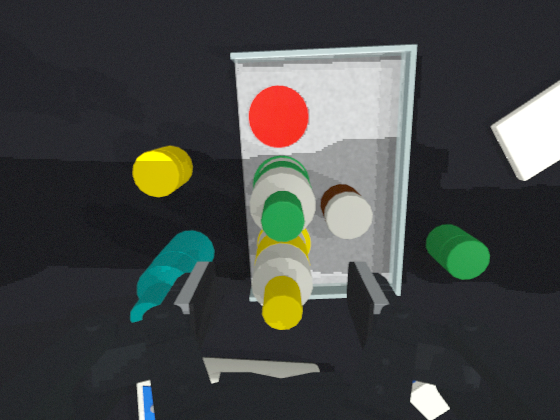

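The red pad is free, centred at (278,116), which gives (0.552, 0.061). The green cap top is at about (282,220). I descend on green.

```bash
python3 -m jog '[[[2,1,20,0,0,0,0.7],[1,1,30,0,0,0,0.7],[0,0,30,0,0,0,0.7],[0,0,16,0,0,0,0.7],[0,0,6,0,0,0,0.7]]]' 40
python3 -m jog '[[[0,0,0,0,0,0,0],[0,0,0,0,0,0,0],[0,0,0,0,0,0,0],[0,0,0,0,0,0,0],[0,0,-1,0,0,0,0]]]'
python3 -m jog '[[[0,0,-10,0,0,0,0],[0,0,-25,0,0,0,0],[0,0,-30,0,0,0,0],[0,0,-25,0,0,0,0],[0,0,-10,0,0,0,0]]]'
```

```text
clock: 10.05
position: [0.555, -0.0027, 0.1868]
tool_rot: [-3.139, 0.0, 1.574]
force: [-0.3, 1.0, 0.4]
grip_width: 0.0599
finger_force: 0.0
clock: 10.55
position: [0.5557, -0.0035, 0.1899]
tool_rot: [3.141, -0.0, 1.573]
force: [0.5, 0.3, -2.9]
grip_width: 0.0291
finger_force: 39.6
clock: 11.05
position: [0.5561, -0.0037, 0.2922]
tool_rot: [3.138, -0.0, 1.573]
force: [0.3, 0.1, -3.0]
grip_width: 0.0292
finger_force: 40.2
```

```bash
python3 -m jog '[[[15,-4,0,0,0,0,0],[30,-4,0,0,0,0,0],[40,-4,0,0,0,0,0],[40,-4,0,0,0,0,0],[40,-4,0,0,0,0,0]]]' >/dev/null
python3 -m jog '[[[40,-4,0,0,0,0,0],[40,-4,0,0,0,0,0],[40,-4,0,0,0,0,0],[25,-4,10,0,0,0,0],[10,-4,25,0,0,0,0]]]'
python3 -m jog '[[[0,0,30,0,0,0,0],[0,0,25,0,0,0,0],[0,0,12,0,0,0,0],[0,0,5,0,0,0,0],[0,0,1,0,0,0,0]]]'
```

```text
clock: 12.05
position: [0.5138, 0.3204, 0.2541]
tool_rot: [3.141, -0.002, 1.577]
force: [-0.4, -0.4, -3.4]
grip_width: 0.0289
finger_force: 40.2
clock: 12.55
position: [0.5148, 0.3165, 0.1813]
tool_rot: [-3.141, 0.0, 1.573]
force: [-0.5, -0.4, -3.0]
grip_width: 0.0289
finger_force: 40.0
```

```bash
python3 -m jog '[[[0,0,-1.5,0,0,0,0],[0,0,0,0,0,0,0]]]'; python3 -m jog '[[[0,0,1,0,0,0,0],[0,0,0,0,0,0,0]]]';python3 -m jog '[[[0,0,1,0,0,0,0],[0,0,0,0,0,0,0]]]'
```

```text
clock: 12.75
position: [0.5153, 0.3166, 0.1841]
tool_rot: [3.14, -0.001, 1.573]
force: [0.5, -0.3, -2.6]
grip_width: 0.0288
finger_force: 40.0
clock: 12.95
position: [0.515, 0.3164, 0.1822]
tool_rot: [3.141, -0.0, 1.573]
force: [0.1, -0.1, -2.5]
grip_width: 0.0293
finger_force: 40.0
clock: 13.15
position: [0.5149, 0.3163, 0.1808]
tool_rot: [-3.141, 0.0, 1.573]
force: [0.4, -0.3, -1.4]
grip_width: 0.029
finger_force: 40.0
```

```bash
python3 -m jog '[[[0,0,1,0,0,0,0],[0,0,0,0,0,0,0]]]' && python3 -m jog '[[[0,0,0,0,0,0,0.3],[0,0,0,0,0,0,0.5],[0,0,0,0,0,0,0.5],[0,0,-10,0,0,0,0.5],[0,0,-25,0,0,0,0.5]]]'
python3 -m jog '[[[0,0,-30,0,0,0,0.5],[-10,1,-30,0,0,0,0.7],[-35,3,-15,0,0,0,0.7],[-42,4,0,0,0,0,0.7],[-42,5,0,0,0,0,0.7]]]'
python3 -m jog '[[[-42,5,0,0,0,0,0.7],[-42,5,0,0,0,0,0.7],[-42,5,0,0,0,0,0.7],[-42,4,0,0,0,0,0.7],[-42,4,0,0,0,0,0.7]]]'
python3 -m jog '[[[-35,4,0,0,0,0,0.7],[-14,0,0,0,0,0,0.7],[0,0,0,0,0,0,0.7]]]'
python3 - <<'E'
from h import *
s=bot.observe();p=bot.grab_frame('wrist');world(p,s);save(p,'w4.png')
print(np.round(s['position'],4))
hsv=cv2.cvtColor(p['img'],cv2.COLOR_RGB2HSV)
for n,(a,b) in dict(red=(0,8),green=(55,80),yellow=(24,34)).items():
    m=cv2.inRange(hsv,(a,120,60),(b,255,255));k,l,st,c=cv2.connectedComponentsWithStats(m)
    print(n,[(st[i].tolist(),np.round(c[i]).tolist(),np.round(ray(p,c[i],.013),4)) for i in range(1,k) if st[i][4]>150])
print(proj(p,[.555,-.075,.148]))
for q in['bottle_yellow','jar']:
    print(q,[(np.round(d['xyz'],4).tolist(),round(d['conf'],2),np.round(proj(p,d['xyz'])).tolist()) for d in bot.spot_point(q,p)][:3])
E
```

```text
clock: 13.35
position: [0.515, 0.3165, 0.1804]
tool_rot: [3.141, -0.001, 1.573]
force: [-2.0, -1.4, 7.1]
grip_width: 0.0291
finger_force: 41.1
clock: 13.85
position: [0.5143, 0.3159, 0.2143]
tool_rot: [-3.139, 0.002, 1.573]
force: [-0.5, -0.2, 0.5]
grip_width: 0.0427
finger_force: 0.0
clock: 14.35
position: [0.5282, 0.1862, 0.2912]
tool_rot: [3.14, -0.001, 1.574]
force: [1.1, 0.7, -0.4]
grip_width: 0.0596
finger_force: 0.0
clock: 14.85
position: [0.5516, -0.0244, 0.2908]
tool_rot: [3.141, -0.0, 1.573]
force: [0.2, 0.9, -0.5]
grip_width: 0.0598
finger_force: 0.0
clock: 15.15
position: [0.5555, -0.0737, 0.2905]
tool_rot: [3.141, 0.001, 1.57]
force: [-0.2, 0.1, -0.2]
grip_width: 0.0597
finger_force: 0.0
[ 0.5555 -0.0737  0.2905]
red [([245, 8, 63, 71, 3487], [276.0, 43.0], array([0.552 , 0.0606, 0.013 ]))]
green [([250, 88, 59, 62, 2863], [279.0, 118.0], array([ 0.5547, -0.0071,  0.013 ])), ([432, 165, 69, 53, 2704], [466.0, 191.0], array([ 0.7529, -0.0815,  0.013 ]))]
yellow [([120, 72, 66, 54, 2808], [152.0, 100.0], array([0.4304, 0.0105, 0.013 ])), ([254, 157, 57, 36, 656], [285.0, 170.0], array([ 0.5605, -0.0593,  0.013 ])), ([258, 196, 43, 52, 1775], [279.0, 222.0], array([ 0.5546, -0.1157,  0.013 ]))]
[278.84752369 227.62946453]
bottle_yellow [([0.5558, -0.0744, 0.0132], 0.92, [280.0, 185.0]), ([0.4492, -0.0933, 0.0042], 0.72, [183.0, 200.0])]
jar [([0.6175, -0.0289, 0.0148], 0.78, [341.0, 141.0]), ([0.743, -0.0805, -0.0013], 0.66, [451.0, 187.0]), ([0.4381, 0.0081, 0.0022], 0.65, [164.0, 102.0])]
```

```bash
python3 -m jog '[[[0,0,20,0,0,0,0.7],[0,0,30,0,0,0,0.7],[0,0,30,0,0,0,0.7],[0,0,16,0,0,0,0.7],[0,0,5,0,0,0,0.7]]]' 40
python3 -m jog '[[[0,0,0,0,0,0,0],[0,0,0,0,0,0,0],[0,0,0,0,0,0,0],[0,0,0,0,0,0,0],[0,0,-1,0,0,0,0]]]'
python3 -m jog '[[[0,0,-10,0,0,0,0],[0,0,-25,0,0,0,0],[0,0,-30,0,0,0,0],[0,0,-25,0,0,0,0],[0,0,-10,0,0,0,0]]]'
```

```text
clock: 15.8
position: [0.5551, -0.07, 0.1874]
tool_rot: [-3.139, -0.0, 1.575]
force: [-0.4, 0.3, 0.1]
grip_width: 0.06
finger_force: 0.0
clock: 16.3
position: [0.5558, -0.0715, 0.1905]
tool_rot: [3.141, -0.0, 1.573]
force: [0.2, 0.5, -3.0]
grip_width: 0.0288
finger_force: 39.6
clock: 16.8
position: [0.5562, -0.0718, 0.2927]
tool_rot: [3.138, -0.0, 1.572]
force: [0.2, 0.7, -3.7]
grip_width: 0.0289
finger_force: 40.2
```

```bash
python3 -m jog '[[[15,0,0,0,0,0,0],[30,0,0,0,0,0,0],[40,-14,0,0,0,0,0],[40,-14,0,0,0,0,0],[40,-14,0,0,0,0,0]]]' >/dev/null
python3 -m jog '[[[40,-14,0,0,0,0,0],[40,-14,0,0,0,0,0],[40,-14,0,0,0,0,0],[40,-14,0,0,0,0,0],[36,-6,0,0,0,0,0]]]'
python3 -m jog '[[[20,-3,10,0,0,0,0],[0,0,30,0,0,0,0],[0,0,30,0,0,0,0],[0,0,25,0,0,0,0],[0,0,8,0,0,0,0]]]'
python3 -m jog '[[[0,0,4,0,0,0,0],[0,0,2,0,0,0,0],[0,0,0,0,0,0,0]]]'
```

```text
clock: 17.8
position: [0.4487, 0.2918, 0.289]
tool_rot: [-3.14, 0.0, 1.575]
force: [-0.1, -0.5, -2.9]
grip_width: 0.0288
finger_force: 40.3
clock: 18.3
position: [0.4466, 0.3085, 0.1838]
tool_rot: [-3.138, 0.003, 1.573]
force: [-0.1, -0.4, -2.5]
grip_width: 0.029
finger_force: 40.2
clock: 18.6
position: [0.4482, 0.3094, 0.1815]
tool_rot: [3.141, -0.001, 1.573]
force: [-0.1, 0.3, -2.5]
grip_width: 0.0289
finger_force: 40.2
```

```bash
python3 -m jog '[[[0,0,0.7,0,0,0,0],[0,0,0,0,0,0,0]]]'; python3 -m jog '[[[0,0,0.7,0,0,0,0],[0,0,0,0,0,0,0]]]'
```

```text
clock: 18.8
position: [0.4482, 0.3095, 0.1809]
tool_rot: [3.141, -0.001, 1.573]
force: [-0.2, 0.3, 2.1]
grip_width: 0.0284
finger_force: 40.9
clock: 19.0
position: [0.4483, 0.3097, 0.1808]
tool_rot: [3.14, -0.002, 1.573]
force: [-3.4, -0.5, 18.1]
grip_width: 0.0289
finger_force: 42.6
```

```bash
python3 -m jog '[[[0,0,-1,0,0,0,0],[0,0,0,0,0,0,0.3],[0,0,0,0,0,0,0.5],[0,0,-10,0,0,0,0.5],[0,0,-25,0,0,0,0.5]]]'
python3 -m jog '[[[0,0,-30,0,0,0,0.5],[-10,5,-30,0,0,0,0.5],[-30,15,-14,0,0,0,0.75],[-38,19,0,0,0,0,0.75],[-38,19,0,0,0,0,0.75]]]'
python3 -m jog '[[[-38,19,0,0,0,0,0.75],[-38,19,0,0,0,0,0.75],[-38,19,0,0,0,0,0.75],[-38,19,0,0,0,0,0.75],[-38,19,0,0,0,0,0.75]]]'
python3 -m jog '[[[-25,13,0,0,0,0,0.75],[-8,4,0,0,0,0,0.75],[0,0,0,0,0,0,0.75]]]'
python3 - <<'E'
from h import *
s=bot.observe();p=bot.grab_frame('wrist');world(p,s);save(p,'w5.png')
print(np.round(s['position'],4))
hsv=cv2.cvtColor(p['img'],cv2.COLOR_RGB2HSV)
for n,(a,b) in dict(red=(0,8),green=(55,80),yellow=(24,34)).items():
    m=cv2.inRange(hsv,(a,120,60),(b,255,255));k,l,st,c=cv2.connectedComponentsWithStats(m)
    print(n,[(st[i].tolist(),np.round(c[i]).tolist(),np.round(ray(p,c[i],.013),4)) for i in range(1,k) if st[i][4]>150])
print(proj(p,[.6175,-.028,.062]))
for q in['jar','pad_yellow','pad_green']:
    print(q,[(np.round(d['xyz'],4).tolist(),round(d['conf'],2),np.round(proj(p,d['xyz'])).tolist()) for d in bot.spot_point(q,p)][:3])
p=bot.grab_frame('scene')
print([(q,np.round(bot.spot_point(q,p)[0]['xyz'],3)) for q in['bottle_red','bottle_green','bottle_yellow']]);save(p,'scene2.png')
E
```

```text
clock: 19.5
position: [0.4474, 0.3087, 0.215]
tool_rot: [-3.14, 0.002, 1.573]
force: [0.0, 1.0, 0.8]
grip_width: 0.0427
finger_force: 0.0
clock: 20.0
position: [0.5067, 0.1923, 0.2909]
tool_rot: [3.14, -0.001, 1.574]
force: [1.1, -0.6, -0.1]
grip_width: 0.0641
finger_force: 0.0
clock: 20.5
position: [0.602, 0.0018, 0.2903]
tool_rot: [3.141, -0.0, 1.573]
force: [1.2, 0.8, -0.4]
grip_width: 0.0639
finger_force: 0.0
clock: 20.8
position: [0.6187, -0.0306, 0.2898]
tool_rot: [3.142, 0.0, 1.571]
force: [-0.3, -0.5, -0.1]
grip_width: 0.0639
finger_force: 0.0
[ 0.6187 -0.0306  0.2898]
red [([181, 60, 62, 65, 3123], [212.0, 92.0], array([0.5523, 0.0608, 0.013 ]))]
green [([190, 133, 57, 58, 2604], [218.0, 161.0], array([ 0.555 , -0.0068,  0.013 ])), ([371, 205, 58, 55, 2273], [399.0, 232.0], array([ 0.7494, -0.0841,  0.013 ]))]
yellow [([57, 123, 73, 51, 2973], [92.0, 147.0], array([0.4278, 0.0081, 0.013 ])), ([197, 198, 55, 52, 2266], [224.0, 224.0], array([ 0.5579, -0.0744,  0.013 ]))]
[278.63341876 192.51403285]
jar [([0.615, -0.0288, 0.0139], 0.81, [276.0, 183.0]), ([0.4379, 0.0109, -0.0018], 0.68, [109.0, 143.0]), ([0.7386, -0.0817, -0.002], 0.59, [386.0, 226.0])]
pad_yellow [([0.557, -0.0729, 0.0089], 0.93, [224.0, 221.0])]
pad_green [([0.5508, -0.0033, 0.0143], 0.57, [214.0, 158.0])]
[('bottle_red', array([0.579, 0.327, 0.003])), ('bottle_green', array([0.508, 0.314, 0.002])), ('bottle_yellow', array([ 0.447,  0.303, -0.001]))]
```

View pics/w5.png

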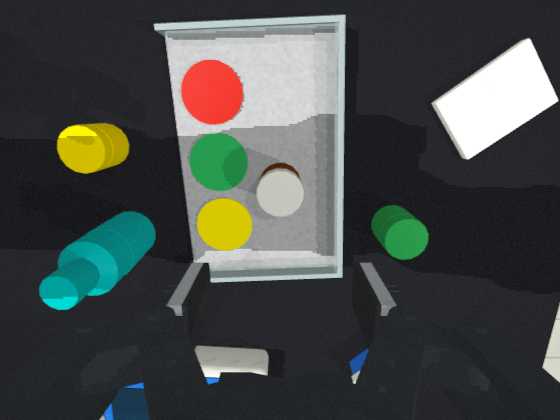

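View pics/scene2.png

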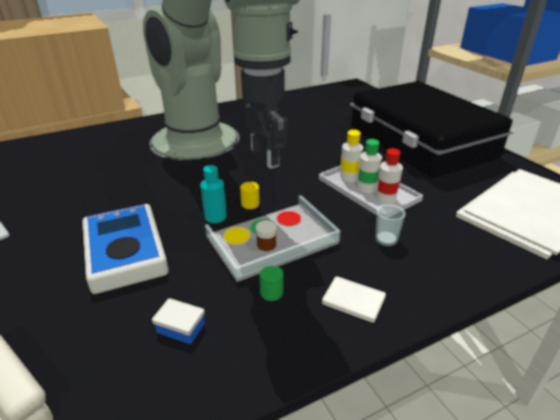

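Wrist view: the pads are free and the jar lid is at (280,193), so the jar stands at about (0.6185, -0.0285), under the gripper. Scene view: all three bottles stand upright in the tray at (351,155), (371,168) and (390,180). I descend on the jar.

```bash
python3 -m jog '[[[1,0,25,0,0,0,0.75],[1,0,40,0,0,0,0.75],[0,0,40,0,0,0,0.75],[0,0,35,0,0,0,0.75],[0,0,25,0,0,0,0.75]]]' 40
python3 -m jog '[[[0,0,12,0,0,0,0.75],[0,0,8,0,0,0,0.75],[0,0,4,0,0,0,0.75],[0,0,0,0,0,0,0.75]]]'
```

```text
clock: 21.7
position: [0.6178, -0.027, 0.1222]
tool_rot: [-3.14, 0.0, 1.573]
force: [0.2, -0.6, 0.6]
grip_width: 0.0641
finger_force: 0.0
clock: 22.1
position: [0.6189, -0.0274, 0.101]
tool_rot: [3.141, -0.0, 1.573]
force: [0.1, 0.2, 0.7]
grip_width: 0.0641
finger_force: 0.0
```

```bash
python3 -m jog '[[[0,0,0,0,0,0,0],[0,0,0,0,0,0,0],[0,0,0,0,0,0,0],[0,0,0,0,0,0,0]]]'
python3 -m jog '[[[0,0,-5,0,0,0,0],[0,0,-20,0,0,0,0],[0,0,-30,0,0,0,0],[0,0,-30,0,0,0,0],[0,0,-15,0,0,0,0]]]'
python3 - <<'E'
from h import *
p=bot.grab_frame('scene');save(p,'scene3.png');print([np.round(d['xyz'],4) for d in bot.spot_point('plate',p)][:2])
hs=p;p=bot.grab_frame('top');print([np.round(d['xyz'],4) for d in bot.spot_point('plate',p)][:2])
for n,p in(('s',hs),('t',p)):
    u,v=np.round(proj(p,[.533,-.3145,.051])).astype(int);g=p['img'][v-30:v+30,u-40:u+40].max(2)
    k,l,st,c=cv2.connectedComponentsWithStats((g<70).astype(np.uint8));i=l[30,40];print(n,st[i],ray(p,c[i]+[u-40,v-30],.051))
E
```

```text
clock: 22.5
position: [0.619, -0.0274, 0.1016]
tool_rot: [3.14, -0.0, 1.573]
force: [-1.1, 0.2, 7.6]
grip_width: 0.0432
finger_force: 39.9
clock: 23.0
position: [0.6193, -0.0276, 0.2035]
tool_rot: [3.138, -0.0, 1.573]
force: [0.5, 0.1, -0.2]
grip_width: 0.043
finger_force: 40.9
[array([ 0.5321, -0.3106,  0.0501])]
[array([ 0.5333, -0.3151,  0.0527])]
s [ 25  21  32  20 463] [ 0.53464158 -0.31432363  0.051     ]
t [ 25  17  29  28 642] [ 0.53194032 -0.3125413   0.051     ]
```

```bash
python3 -m jog '[[[-12,-9,0,0,0,0,0],[-30,-9,0,0,0,0,0],[-40,-10,0,0,0,0,0],[-40,-10,0,0,0,0,0],[-40,-10,0,0,0,0,0]]]' >/dev/null
python3 -m jog '[[[-40,-10,0,0,0,0,0],[-40,-10,0,0,0,0,0],[-30,-9,0,0,0,0,0],[-13,-9,0,0,0,0,0],[0,0,0,0,0,0,0]]]'
python3 -m jog '[[[0,0,15,0,0,0,0],[0,0,15,0,0,0,0],[0,0,6,0,0,0,0],[0,0,0,0,0,0,0]]]'
python3 - <<'E'
from h import *
s=bot.observe();p=bot.grab_frame('wrist');world(p,s);save(p,'w6.png')
print(np.round(s['position'],4),proj(p,[.533,-.314,.051]),[np.round(d['xyz'],4) for d in bot.spot_point('plate',p)][:2])
E
```

```text
clock: 24.2
position: [0.5307, -0.3149, 0.1995]
tool_rot: [-3.139, 0.0, 1.569]
force: [-0.3, 0.3, -0.5]
grip_width: 0.0433
finger_force: 40.9
clock: 24.6
position: [0.533, -0.3115, 0.1628]
tool_rot: [-3.139, -0.001, 1.574]
force: [-0.1, 0.6, -0.2]
grip_width: 0.0432
finger_force: 40.9
[ 0.533  -0.3115  0.1628] [280.03309897 247.32824233] []
```

View pics/w6.png

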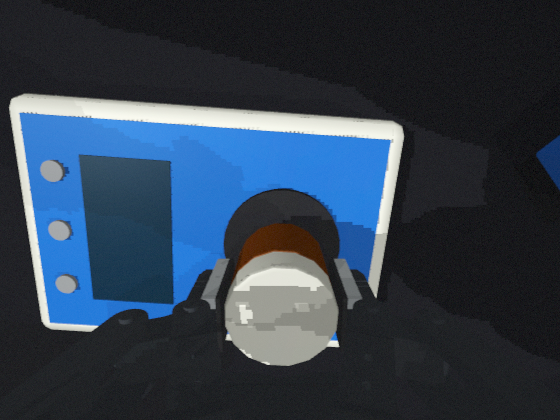

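The black plate shows centred at (281,245) and the jar in the gripper lines up over it. I lower it.

```bash
python3 -m jog '[[[-0.5,0.5,8,0,0,0,0],[0,0,6,0,0,0,0],[0,0,3,0,0,0,0],[0,0,1,0,0,0,0],[0,0,0,0,0,0,0]]]';python3 -m jog '[[[0,0,1,0,0,0,0],[0,0,0,0,0,0,0]]]';python3 -m jog '[[[0,0,0.7,0,0,0,0],[0,0,0,0,0,0,0]]]'
```

```text
clock: 25.2
position: [0.5336, -0.3131, 0.1464]
tool_rot: [-3.141, -0.0, 1.573]
force: [-0.5, 0.2, -0.6]
grip_width: 0.0431
finger_force: 40.9
clock: 25.4
position: [0.5337, -0.3132, 0.1456]
tool_rot: [3.141, 0.0, 1.573]
force: [0.4, -0.4, -1.8]
grip_width: 0.0429
finger_force: 40.9
clock: 25.6
position: [0.5336, -0.3131, 0.1448]
tool_rot: [-3.142, 0.0, 1.573]
force: [-0.3, 0.3, -1.5]
grip_width: 0.0428
finger_force: 40.9
```

```bash
python3 -m jog '[[[0,0,1,0,0,0,0],[0,0,0,0,0,0,0]]]';python3 -m jog '[[[0,0,0.7,0,0,0,0],[0,0,0,0,0,0,0]]]';python3 -m jog '[[[0,0,0.7,0,0,0,0],[0,0,0,0,0,0,0]]]'
```

```text
clock: 25.8
position: [0.5336, -0.3131, 0.1437]
tool_rot: [-3.141, -0.0, 1.573]
force: [0.1, 0.8, -1.7]
grip_width: 0.0429
finger_force: 40.9
clock: 26.0
position: [0.5336, -0.3131, 0.143]
tool_rot: [-3.141, -0.0, 1.573]
force: [0.2, 0.9, -1.8]
grip_width: 0.0432
finger_force: 40.9
clock: 26.2
position: [0.5337, -0.3132, 0.1427]
tool_rot: [3.141, 0.0, 1.573]
force: [-1.6, 1.0, 4.7]
grip_width: 0.0429
finger_force: 41.4
```

```bash
python3 -m jog '[[[0,0,0,0,0,0,0.6],[0,0,0,0,0,0,0.75],[0,0,0,0,0,0,0.75],[0,0,-10,0,0,0,0.75],[0,0,-30,0,0,0,0.75]]]'
python3 -m jog '[[[0,0,-40,0,0,0,0.7],[15,0,-40,0,0,0,0.7],[40,0,-28,0,0,0,0.7],[45,-5,0,0,0,0,0.7],[45,-7,0,0,0,0,0.7]]]'
python3 -m jog '[[[45,-7,0,0,0,0,0.7],[45,-7,0,0,0,0,0.7],[45,-7,0,0,0,0,0.7],[45,-7,0,0,0,0,0.7],[45,-7,0,0,0,0,0.7]]]'
python3 -m jog '[[[45,-7,0,0,0,0,0.7],[45,-7,0,0,0,0,0.7],[45,-7,0,0,0,0,0.6],[45,-7,0,0,0,0,0.5],[40,-7,0,0,0,0,0.5]]]'
python3 -m jog '[[[25,-4,0,0,0,0,0.5],[5,0,0,0,0,0,0.5],[0,0,0,0,0,0,0.5]]]'
python3 - <<'E'
from h import *
p=bot.grab_frame('scene');save(p,'scene4.png')
print([np.round(d['xyz'],4) for d in bot.spot_point('jar',p)][:3])
p=bot.grab_frame('top');save(p,'top4.png')
print([np.round(d['xyz'],4) for d in bot.spot_point('jar',p)][:3])
s=bot.observe();p=bot.grab_frame('wrist');world(p,s);save(p,'w7.png')
print(np.round(s['position'],4))
hsv=cv2.cvtColor(p['img'],cv2.COLOR_RGB2HSV)
for n,(a,b) in dict(red=(0,8),green=(55,80),yellow=(24,34)).items():
    m=cv2.inRange(hsv,(a,120,60),(b,255,255));k,l,st,c=cv2.connectedComponentsWithStats(m)
    print(n,[(st[i].tolist(),np.round(c[i]).tolist()) for i in range(1,k) if st[i][4]>150])
print(proj(p,[.448,.3075,.139]),proj(p,[.515,.316,.139]),proj(p,[.582,.327,.139]))
E
```

```text
clock: 26.7
position: [0.5327, -0.3126, 0.1813]
tool_rot: [-3.138, -0.002, 1.573]
force: [0.8, 0.1, 0.2]
grip_width: 0.0642
finger_force: 0.0
clock: 27.2
position: [0.5213, -0.1668, 0.2919]
tool_rot: [3.139, 0.0, 1.572]
force: [0.9, 1.3, -0.2]
grip_width: 0.0595
finger_force: 0.0
clock: 27.7
position: [0.4854, 0.0584, 0.2913]
tool_rot: [3.141, -0.0, 1.573]
force: [2.2, -0.4, 0.3]
grip_width: 0.0596
finger_force: 0.0
clock: 28.2
position: [0.4498, 0.2789, 0.2912]
tool_rot: [3.141, -0.001, 1.573]
force: [1.6, -0.3, -0.4]
grip_width: 0.0429
finger_force: 0.0
clock: 28.5
position: [0.4463, 0.3071, 0.2907]
tool_rot: [3.141, -0.0, 1.574]
force: [-0.1, -0.3, 0.1]
grip_width: 0.0427
finger_force: 0.0
[array([ 0.7392, -0.0802,  0.0009]), array([ 0.5342, -0.3122,  0.0522]), array([0.4349, 0.0094, 0.0011])]
[array([ 0.5324, -0.3157,  0.0515]), array([0.4355, 0.0104, 0.0008]), array([ 7.416e-01, -7.810e-02, -1.000e-04])]
[0.4468 0.3055 0.2907]
red [([391, 141, 46, 54, 681], [405.0, 160.0]), ([437, 164, 63, 49, 2267], [468.0, 188.0])]
green [([323, 153, 44, 40, 346], [337.0, 165.0]), ([350, 180, 50, 48, 1765], [374.0, 204.0])]
yellow [([255, 162, 52, 22, 277], [281.0, 169.0]), ([260, 192, 42, 49, 1619], [281.0, 216.0])]
[281.34005337 218.7984866 ] [379.37281446 206.95430195] [480.04901507 191.26051027]
```

View pics/w7.png

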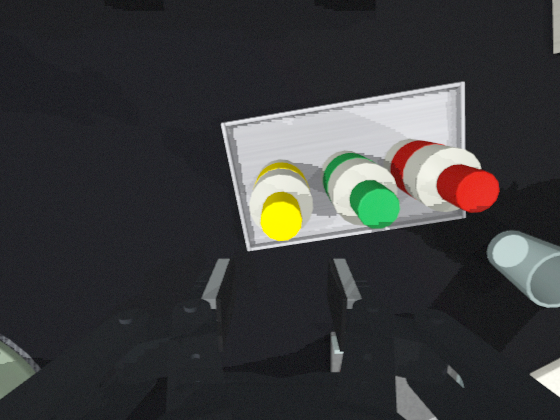

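View pics/top4.png

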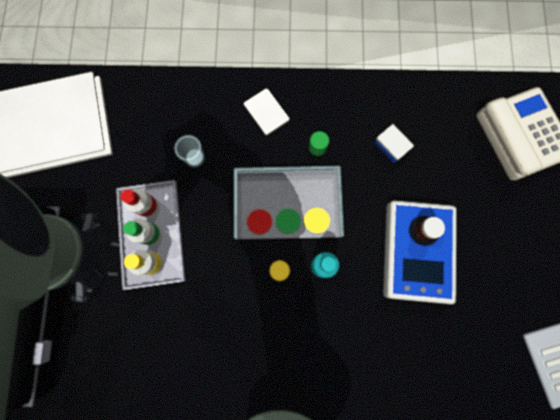

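The jar stands on the plate (433,228 in the top view; the networks give (0.533, -0.314)). The wrist view shows the yellow cap at (281,220), directly below the gripper. I take yellow back first.

```bash
python3 -m jog '[[[0,1,25,0,0,0,0.5],[0,0,30,0,0,0,0.5],[0,0,30,0,0,0,0.5],[0,0,17,0,0,0,0.5],[0,0,7,0,0,0,0.5]]]' 40
python3 -m jog '[[[0,0,0,0,0,0,0],[0,0,0,0,0,0,0],[0,0,0,0,0,0,0],[0,0,0,0,0,0,0]]]'
python3 -m jog '[[[0,0,-10,0,0,0,0],[0,0,-25,0,0,0,0],[0,0,-30,0,0,0,0],[0,0,-25,0,0,0,0],[0,0,-10,0,0,0,0]]]'
```

```text
clock: 29.25
position: [0.4472, 0.3057, 0.18]
tool_rot: [-3.14, 0.002, 1.572]
force: [-0.1, 0.3, 0.4]
grip_width: 0.0426
finger_force: 0.0
clock: 29.65
position: [0.4476, 0.3069, 0.1821]
tool_rot: [3.141, -0.001, 1.573]
force: [0.0, -0.1, -3.3]
grip_width: 0.0288
finger_force: 39.6
clock: 30.15
position: [0.448, 0.307, 0.2843]
tool_rot: [3.139, -0.002, 1.573]
force: [-0.2, 0.1, -2.5]
grip_width: 0.029
finger_force: 40.2
```

```bash
python3 -m jog '[[[-20,12,0,0,0,0,0],[-40,13,0,0,0,0,0],[-40,13,0,0,0,0,0],[-40,13,0,0,0,0,0],[-40,13,0,0,0,0,0]]]' >/dev/null
python3 -m jog '[[[-40,13,0,0,0,0,0],[-40,13,0,0,0,0,0],[-40,13,0,0,0,0,0],[-40,5,0,0,0,0,0],[-28,1,0,0,0,0,0]]]'
python3 -m jog '[[[-13,0,0,0,0,0,0],[0,0,25,0,0,0,0],[0,0,25,0,0,0,0],[0,0,14,0,0,0,0],[0,0,0,0,0,0,0]]]'
python3 - <<'E'
from h import *
s=bot.observe();p=bot.grab_frame('wrist');world(p,s);save(p,'w8.png')
print(np.round(s['position'],4),proj(p,[.5577,-.0746,.013]))
hsv=cv2.cvtColor(p['img'],cv2.COLOR_RGB2HSV)
for n,(a,b) in dict(red=(0,8),green=(55,80),yellow=(24,34)).items():
    m=cv2.inRange(hsv,(a,120,60),(b,255,255));k,l,st,c=cv2.connectedComponentsWithStats(m)
    print(n,[(st[i].tolist(),np.round(c[i]).tolist(),np.round(ray(p,c[i],.013),4)) for i in range(1,k) if st[i][4]>150])
E
```

```text
clock: 31.15
position: [0.5571, -0.064, 0.2812]
tool_rot: [-3.141, 0.001, 1.571]
force: [-0.3, 0.8, -2.3]
grip_width: 0.029
finger_force: 40.1
clock: 31.65
position: [0.5564, -0.0734, 0.2158]
tool_rot: [-3.138, -0.0, 1.573]
force: [0.3, 1.2, -2.8]
grip_width: 0.0292
finger_force: 40.0
[ 0.5564 -0.0734  0.2158] [282.14508743 203.88610773]
red [([234, 0, 83, 70, 4837], [275.0, 31.0], array([0.5519, 0.0558, 0.013 ]))]
green [([241, 81, 76, 79, 4663], [279.0, 120.0], array([ 0.5546, -0.007 ,  0.013 ])), ([468, 181, 92, 69, 4704], [516.0, 214.0], array([ 0.7553, -0.0829,  0.013 ]))]
yellow [([68, 60, 93, 71, 5147], [113.0, 96.0], array([0.4277, 0.0109, 0.013 ])), ([240, 170, 83, 57, 1707], [282.0, 192.0], array([ 0.5577, -0.0641,  0.013 ])), ([243, 247, 77, 97, 5950], [281.0, 297.0], array([ 0.5569, -0.1624,  0.013 ]))]
```

View pics/w8.png

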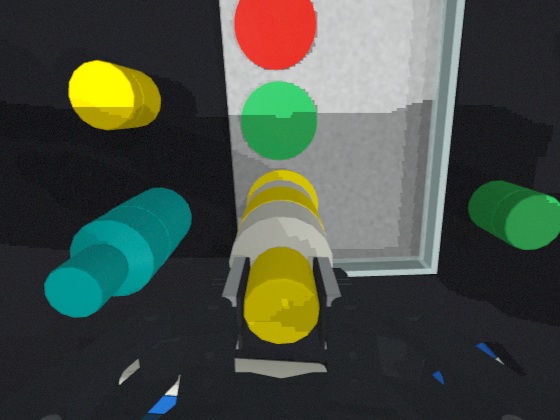

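Yellow is aligned over its pad (pad edge visible around (282,185)). I lower it.

```bash
python3 -m jog '[[[-1,0.5,10,0,0,0,0],[0,0,7,0,0,0,0],[0,0,3,0,0,0,0],[0,0,0,0,0,0,0]]]';python3 -m jog '[[[0,0,1.5,0,0,0,0],[0,0,0,0,0,0,0]]]';python3 -m jog '[[[0,0,0.8,0,0,0,0],[0,0,0,0,0,0,0]]]';python3 -m jog '[[[0,0,0.8,0,0,0,0],[0,0,0,0,0,0,0]]]'
```

```text
clock: 32.1
position: [0.5576, -0.075, 0.1971]
tool_rot: [-3.141, -0.0, 1.573]
force: [-0.8, -0.3, -1.9]
grip_width: 0.0289
finger_force: 40.2
clock: 32.3
position: [0.5577, -0.0751, 0.196]
tool_rot: [3.141, 0.0, 1.573]
force: [0.4, 0.2, -2.4]
grip_width: 0.0286
finger_force: 40.2
clock: 32.5
position: [0.5577, -0.0751, 0.1952]
tool_rot: [3.141, -0.0, 1.573]
force: [0.1, -0.1, -3.2]
grip_width: 0.0289
finger_force: 40.2
clock: 32.7
position: [0.5577, -0.075, 0.1943]
tool_rot: [-3.142, -0.0, 1.573]
force: [-0.2, 1.2, -2.8]
grip_width: 0.0291
finger_force: 40.2
```

```bash
python3 -m jog '[[[0,0,1.5,0,0,0,0],[0,0,0,0,0,0,0]]]';python3 -m jog '[[[0,0,0.8,0,0,0,0],[0,0,0,0,0,0,0]]]';python3 -m jog '[[[0,0,0.8,0,0,0,0],[0,0,0,0,0,0,0]]]'
```

```text
clock: 32.9
position: [0.5576, -0.075, 0.1926]
tool_rot: [-3.141, 0.0, 1.573]
force: [0.6, -0.6, -2.6]
grip_width: 0.0286
finger_force: 40.2
clock: 33.1
position: [0.5576, -0.075, 0.1919]
tool_rot: [-3.141, -0.0, 1.573]
force: [-0.7, -0.5, -2.2]
grip_width: 0.029
finger_force: 40.2
clock: 33.3
position: [0.5577, -0.0751, 0.1911]
tool_rot: [-3.141, 0.0, 1.573]
force: [0.4, 0.6, -2.8]
grip_width: 0.0287
finger_force: 40.2
```

```bash
python3 -m jog '[[[0,0,0.8,0,0,0,0],[0,0,0,0,0,0,0]]]';python3 -m jog '[[[0,0,0.6,0,0,0,0],[0,0,0,0,0,0,0]]]'
```

```text
clock: 33.5
position: [0.5577, -0.075, 0.1903]
tool_rot: [-3.142, -0.0, 1.573]
force: [-0.8, 0.6, -2.6]
grip_width: 0.0291
finger_force: 40.2
clock: 33.7
position: [0.5577, -0.0751, 0.1901]
tool_rot: [3.141, -0.0, 1.573]
force: [-2.4, 0.7, 3.7]
grip_width: 0.029
finger_force: 40.9
```

```bash
python3 -m jog '[[[0,0,0,0,0,0,0.3],[0,0,0,0,0,0,0.5],[0,0,0,0,0,0,0.6],[0,0,-10,0,0,0,0.6],[0,0,-25,0,0,0,0.6]]]'
python3 -m jog '[[[0,0,-30,0,0,0,0.6],[10,-1,-25,0,0,0,0.6],[35,-3,-10,0,0,0,0.5],[43,-5,0,0,0,0,0.5],[43,-5,0,0,0,0,0.5]]]'
python3 -m jog '[[[43,-5,0,0,0,0,0.5],[43,-5,0,0,0,0,0.5],[43,-5,0,0,0,0,0.5],[43,-5,0,0,0,0,0.5],[43,-5,0,0,0,0,0.5]]]'
python3 -m jog '[[[31,-4,0,0,0,0,0.5],[14,0,0,0,0,0,0.5],[0,0,0,0,0,0,0.5]]]'
python3 - <<'E'
from h import *
p=bot.grab_frame('scene');print([np.round(d['xyz'],4) for d in bot.spot_point('bottle_yellow',p)][:3])
s=bot.observe();p=bot.grab_frame('wrist');world(p,s)
print(np.round(s['position'],4))
hsv=cv2.cvtColor(p['img'],cv2.COLOR_RGB2HSV)
for n,(a,b) in dict(red=(0,8),green=(55,80)).items():
    m=cv2.inRange(hsv,(a,120,60),(b,255,255));k,l,st,c=cv2.connectedComponentsWithStats(m)
    print(n,[(st[i].tolist(),np.round(c[i]).tolist()) for i in range(1,k) if st[i][4]>150])
print(proj(p,[.515,.316,.139]),proj(p,[.582,.327,.139]))
E
```

```text
clock: 34.2
position: [0.557, -0.075, 0.2243]
tool_rot: [-3.139, 0.0, 1.573]
force: [-0.9, 0.0, 0.8]
grip_width: 0.0511
finger_force: 0.0
clock: 34.7
position: [0.5432, 0.0571, 0.291]
tool_rot: [3.14, -0.0, 1.572]
force: [0.2, 1.0, 0.5]
grip_width: 0.0426
finger_force: 0.0
clock: 35.2
position: [0.5176, 0.2726, 0.2907]
tool_rot: [3.141, -0.0, 1.573]
force: [0.3, -0.8, -0.5]
grip_width: 0.0425
finger_force: 0.0
clock: 35.5
position: [0.5135, 0.3175, 0.29]
tool_rot: [3.141, -0.0, 1.575]
force: [-0.7, -0.8, 0.3]
grip_width: 0.0425
finger_force: 0.0
[array([ 0.4503, -0.0874,  0.0016]), array([ 0.5548, -0.0767,  0.0128])]
[0.5143 0.3146 0.2901]
red [([322, 150, 44, 42, 364], [336.0, 162.0]), ([348, 177, 50, 48, 1805], [373.0, 201.0]), ([287, 360, 44, 17, 443], [308.0, 368.0])]
green [([257, 163, 48, 17, 225], [281.0, 168.0]), ([260, 192, 42, 49, 1597], [281.0, 216.0])]
[280.63714099 219.81690936] [379.16899459 204.50069968]
```

```bash
python3 -m jog '[[[0,0,25,0,0,0,0.5],[0,0,30,0,0,0,0.5],[0,0,30,0,0,0,0.5],[0,0,18,0,0,0,0.5],[0,0,6,0,0,0,0.5]]]' 40
python3 -m jog '[[[0,0,0,0,0,0,0],[0,0,0,0,0,0,0],[0,0,0,0,0,0,0],[0,0,0,0,0,0,0]]]'
python3 -m jog '[[[0,0,-10,0,0,0,0],[0,0,-25,0,0,0,0],[0,0,-30,0,0,0,0],[0,0,-25,0,0,0,0],[0,0,-10,0,0,0,0]]]'
```

```text
clock: 36.15
position: [0.5139, 0.3139, 0.1793]
tool_rot: [-3.14, 0.002, 1.571]
force: [-0.6, 0.2, 0.6]
grip_width: 0.0425
finger_force: 0.0
clock: 36.55
position: [0.5141, 0.3159, 0.1815]
tool_rot: [3.141, -0.001, 1.573]
force: [-0.1, -0.1, -2.7]
grip_width: 0.0293
finger_force: 39.6
clock: 37.05
position: [0.5145, 0.3161, 0.2839]
tool_rot: [3.139, -0.002, 1.573]
force: [0.6, 0.0, -2.7]
grip_width: 0.029
finger_force: 40.1
```

```bash
python3 -m jog '[[[-20,3,0,0,0,0,0],[-40,5,0,0,0,0,0],[-40,5,0,0,0,0,0],[-40,5,0,0,0,0,0],[-40,5,0,0,0,0,0]]]' >/dev/null
python3 -m jog '[[[-40,5,0,0,0,0,0],[-40,5,0,0,0,0,0],[-35,5,0,0,0,0,0],[-20,2,0,0,0,0,0],[-8,0,10,0,0,0,0]]]'
python3 -m jog '[[[0,0,25,0,0,0,0],[0,0,25,0,0,0,0],[0,0,17,0,0,0,0],[0,0,6,0,0,0,0],[0,0,0,0,0,0,0]]]'
python3 -m jog '[[[0,0,0,0,0,0,0],[0,0,0,0,0,0,0]]]'
python3 - <<'E'
from h import *
s=bot.observe();p=bot.grab_frame('wrist');world(p,s)
print(np.round(s['position'],4))
hsv=cv2.cvtColor(p['img'],cv2.COLOR_RGB2HSV)
for n,(a,b) in dict(red=(0,8),green=(55,80)).items():
    m=cv2.inRange(hsv,(a,120,60),(b,255,255));k,l,st,c=cv2.connectedComponentsWithStats(m)
    print(n,[(st[i].tolist(),np.round(c[i]).tolist(),np.round(ray(p,c[i],.013),4)) for i in range(1,k) if st[i][4]>150])
E
```

```text
clock: 38.05
position: [0.5549, -0.0094, 0.2713]
tool_rot: [3.14, 0.0, 1.57]
force: [-0.0, 0.0, -2.2]
grip_width: 0.0288
finger_force: 40.1
clock: 38.55
position: [0.5541, -0.0065, 0.1969]
tool_rot: [-3.14, 0.0, 1.573]
force: [0.0, -1.3, -1.6]
grip_width: 0.0286
finger_force: 39.9
clock: 38.75
position: [0.5549, -0.0069, 0.1986]
tool_rot: [3.14, -0.0, 1.573]
force: [-0.3, 0.6, -3.2]
grip_width: 0.0287
finger_force: 39.9
[ 0.5549 -0.0069  0.1986]
red [([235, 77, 82, 84, 5371], [276.0, 119.0], array([0.5519, 0.0611, 0.013 ]))]
green [([242, 172, 79, 49, 1494], [278.0, 192.0], array([0.5537, 0.0058, 0.013 ])), ([243, 247, 77, 95, 5778], [281.0, 296.0], array([ 0.5561, -0.0846,  0.013 ])), ([466, 260, 94, 80, 4884], [514.0, 299.0], array([ 0.7564, -0.0879,  0.013 ]))]
```

```bash
python3 -m jog '[[[0,0,4,0,0,0,0],[0,0,2,0,0,0,0],[0,0,0,0,0,0,0]]]';python3 -m jog '[[[0,0,1,0,0,0,0],[0,0,0,0,0,0,0]]]';python3 -m jog '[[[0,0,0.8,0,0,0,0],[0,0,0,0,0,0,0]]]'
```

```text
clock: 39.1
position: [0.5544, -0.0071, 0.1915]
tool_rot: [-3.141, 0.0, 1.573]
force: [0.1, 0.6, -2.4]
grip_width: 0.029
finger_force: 39.9
clock: 39.3
position: [0.5545, -0.0071, 0.1907]
tool_rot: [-3.141, 0.0, 1.573]
force: [0.0, -0.2, -2.1]
grip_width: 0.0289
finger_force: 39.9
clock: 39.5
position: [0.5545, -0.0071, 0.1899]
tool_rot: [-3.142, 0.0, 1.573]
force: [-0.3, -0.5, -2.4]
grip_width: 0.029
finger_force: 39.9
```

```bash
python3 -m jog '[[[0,0,0.6,0,0,0,0],[0,0,0,0,0,0,0]]]';python3 -m jog '[[[0,0,0.6,0,0,0,0],[0,0,0,0,0,0,0]]]'
```

```text
clock: 39.7
position: [0.5547, -0.007, 0.1898]
tool_rot: [3.141, -0.0, 1.573]
force: [-1.5, -0.1, 6.7]
grip_width: 0.029
finger_force: 40.9
clock: 39.9
position: [0.5548, -0.0071, 0.1897]
tool_rot: [3.141, -0.0, 1.573]
force: [-4.7, 2.0, 17.1]
grip_width: 0.0287
finger_force: 42.1
```

```bash
python3 -m jog '[[[0,0,-0.6,0,0,0,0],[0,0,0,0,0,0,0.4],[0,0,0,0,0,0,0.6],[0,0,-10,0,0,0,0.6],[0,0,-25,0,0,0,0.6]]]'
python3 -m jog '[[[0,0,-30,0,0,0,0.6],[10,1,-25,0,0,0,0.6],[35,3,-10,0,0,0,0.6],[43,4,0,0,0,0,0.6],[43,4,0,0,0,0,0.6]]]'
python3 -m jog '[[[43,4,0,0,0,0,0.6],[43,4,0,0,0,0,0.6],[43,3,0,0,0,0,0.6],[43,3,0,0,0,0,0.6],[23,1,0,0,0,0,0.6]]]'
python3 -m jog '[[[7,0,0,0,0,0,0.6],[0,0,0,0,0,0,0.6],[0,0,0,0,0,0,0.6]]]'
python3 - <<'E'
from h import *
s=bot.observe();p=bot.grab_frame('wrist');world(p,s)
print(np.round(s['position'],4))
hsv=cv2.cvtColor(p['img'],cv2.COLOR_RGB2HSV)
m=cv2.inRange(hsv,(0,120,60),(8,255,255));k,l,st,c=cv2.connectedComponentsWithStats(m)
print([(st[i].tolist(),np.round(c[i]).tolist()) for i in range(1,k) if st[i][4]>150])
print(proj(p,[.582,.327,.139]))
p=bot.grab_frame('scene');print([np.round(d['xyz'],4) for q in('bottle_yellow','bottle_green') for d in bot.spot_point(q,p)])
E
```

```text
clock: 40.4
position: [0.5538, -0.0071, 0.2239]
tool_rot: [-3.139, 0.0, 1.573]
force: [0.1, -0.9, 0.8]
grip_width: 0.0511
finger_force: 0.0
clock: 40.9
position: [0.5665, 0.1252, 0.2908]
tool_rot: [3.14, -0.001, 1.572]
force: [1.2, -0.3, 0.6]
grip_width: 0.0513
finger_force: 0.0
clock: 41.4
position: [0.5801, 0.323, 0.2898]
tool_rot: [-3.142, -0.001, 1.576]
force: [-0.2, 0.5, -0.1]
grip_width: 0.0513
finger_force: 0.0
clock: 41.7
position: [0.5812, 0.3245, 0.2898]
tool_rot: [3.141, 0.001, 1.571]
force: [-0.1, -0.3, 0.6]
grip_width: 0.0509
finger_force: 0.0
[0.5812 0.3245 0.2898]
[([255, 160, 49, 19, 246], [280.0, 166.0]), ([259, 189, 42, 50, 1614], [279.0, 214.0]), ([242, 367, 36, 11, 188], [261.0, 371.0])]
[280.83473958 218.47483428]
[array([ 0.5585, -0.0793,  0.0125]), array([ 0.4481, -0.088 , -0.0023]), array([ 0.5527, -0.0086,  0.0102])]
```

```bash
python3 -m jog '[[[1,0,25,0,0,0,0.6],[1,0,30,0,0,0,0.6],[0,0,30,0,0,0,0.6],[0,0,18,0,0,0,0.6],[0,0,6,0,0,0,0.6]]]' 40
python3 -m jog '[[[0,0,0,0,0,0,0],[0,0,0,0,0,0,0],[0,0,0,0,0,0,0],[0,0,0,0,0,0,0]]]'
python3 -m jog '[[[0,0,-10,0,0,0,0],[0,0,-25,0,0,0,0],[0,0,-30,0,0,0,0],[0,0,-25,0,0,0,0],[0,0,-10,0,0,0,0]]]'
```

```text
clock: 42.4
position: [0.5804, 0.3271, 0.1785]
tool_rot: [-3.139, 0.002, 1.572]
force: [-0.3, -0.6, 1.3]
grip_width: 0.0511
finger_force: 0.0
clock: 42.8
position: [0.5811, 0.3281, 0.1812]
tool_rot: [3.141, -0.001, 1.573]
force: [0.2, 0.5, 1.2]
grip_width: 0.0287
finger_force: 40.0
clock: 43.3
position: [0.5815, 0.3282, 0.2837]
tool_rot: [3.138, -0.002, 1.573]
force: [-0.3, 0.6, -2.2]
grip_width: 0.0287
finger_force: 39.9
```

```bash
python3 -m jog '[[[-20,-3,0,0,0,0,0],[-38,-4,0,0,0,0,0],[-40,-4,0,0,0,0,0],[-40,-5,0,0,0,0,0],[-40,-5,0,0,0,0,0]]]' >/dev/null
python3 -m jog '[[[-40,-4,0,0,0,0,0],[-30,-3,0,0,0,0,0],[-14,-1,5,0,0,0,0],[-4,0,20,0,0,0,0],[0,0,25,0,0,0,0]]]'
python3 -m jog '[[[0,0,20,0,0,0,0],[0,0,13,0,0,0,0],[0,0,0,0,0,0,0],[0,0,0,0,0,0,0]]]'
python3 - <<'E'
from h import *
s=bot.observe();p=bot.grab_frame('wrist');world(p,s);save(p,'w9.png')
print(np.round(s['position'],4))
hsv=cv2.cvtColor(p['img'],cv2.COLOR_RGB2HSV)
m=cv2.inRange(hsv,(0,120,60),(8,255,255));k,l,st,c=cv2.connectedComponentsWithStats(m)
print([(st[i].tolist(),np.round(c[i]).tolist()) for i in range(1,k) if st[i][4]>150])
E
```

```text
clock: 44.3
position: [0.5528, 0.0616, 0.2303]
tool_rot: [3.14, -0.001, 1.572]
force: [0.2, 0.5, -2.5]
grip_width: 0.0286
finger_force: 40.0
clock: 44.7
position: [0.5526, 0.0621, 0.1977]
tool_rot: [3.141, 0.0, 1.573]
force: [0.2, -0.5, -1.8]
grip_width: 0.0287
finger_force: 39.9
[0.5526 0.0621 0.1977]
[([241, 173, 80, 51, 1614], [278.0, 194.0]), ([243, 249, 77, 96, 5802], [281.0, 298.0])]
```

View pics/w9.png

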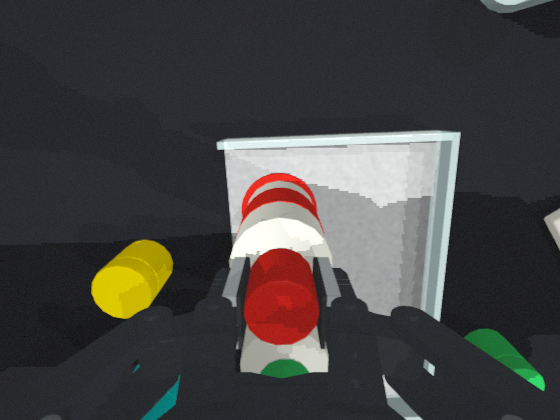

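The red bottle is over its pad (ring visible at (279,180)). I lower it in fine steps.

```bash
python3 -m jog '[[[-0.5,-0.5,4,0,0,0,0],[0,0,2,0,0,0,0],[0,0,0,0,0,0,0]]]';python3 -m jog '[[[0,0,0.8,0,0,0,0],[0,0,0,0,0,0,0]]]';python3 -m jog '[[[0,0,0.6,0,0,0,0],[0,0,0,0,0,0,0]]]'
```

```text
clock: 45.05
position: [0.5519, 0.0614, 0.1914]
tool_rot: [3.142, -0.0, 1.573]
force: [-1.0, 0.1, -2.1]
grip_width: 0.029
finger_force: 39.9
clock: 45.25
position: [0.5519, 0.0614, 0.1906]
tool_rot: [-3.142, 0.0, 1.573]
force: [-0.3, 0.3, -2.3]
grip_width: 0.029
finger_force: 39.9
clock: 45.45
position: [0.5519, 0.0614, 0.1902]
tool_rot: [3.141, -0.0, 1.573]
force: [-1.4, -0.6, 2.4]
grip_width: 0.0288
finger_force: 40.4
```

Contact. I release, retreat upwards and clear of the scene, then check.

```bash
python3 -m jog '[[[0,0,0,0,0,0,0.3],[0,0,0,0,0,0,0.6],[0,0,0,0,0,0,0.6],[0,0,-10,0,0,0,0.6],[0,0,-25,0,0,0,0.6]]]'
python3 -m jog '[[[0,0,-40,0,0,0,0.6],[0,0,-40,0,0,0,0.6],[30,0,-10,0,0,0,0.6],[45,-10,0,0,0,0,0.6],[45,-10,0,0,0,0,0.6]]]' >/dev/null
python3 -m jog '[[[45,-10,0,0,0,0,0.6],[45,-10,0,0,0,0,0.6],[30,0,0,0,0,0,0.6],[0,0,0,0,0,0,0.6]]]'
python3 - <<'E'
from h import *
for n in('top','scene'):
    p=bot.grab_frame(n);save(p,n+'9.png')
    for q in['bottle_red','bottle_green','bottle_yellow','jar','beaker']: print(n,q,[np.round(d['xyz'],3).tolist() for d in bot.spot_point(q,p)][:3])
    I=p['img'][100:300,100:460] if n=='top' else p['img'][110:330,60:440]
    cv2.imwrite(f'pics/{n}9c.png',cv2.resize(I[:,:,::-1],None,fx=2.1,fy=2.1,interpolation=cv2.INTER_CUBIC))
E
```

```text
clock: 45.95
position: [0.5512, 0.0613, 0.2245]
tool_rot: [-3.139, 0.001, 1.573]
force: [-1.1, 0.1, 1.1]
grip_width: 0.0516
finger_force: 0.0
clock: 46.85
position: [0.5101, 0.3059, 0.3153]
tool_rot: [-3.141, -0.001, 1.578]
force: [-0.6, -0.8, -0.5]
grip_width: 0.0515
finger_force: 0.0
top bottle_red [[0.555, 0.065, 0.009]]
top bottle_green [[0.556, -0.009, 0.012]]
top bottle_yellow [[0.56, -0.072, 0.009], [0.456, -0.089, 0.002]]
top jar [[0.532, -0.313, 0.05], [0.745, -0.077, -0.002], [0.439, 0.008, 0.002]]
top beaker [[0.708, 0.224, -0.0], [0.562, -0.074, 0.009]]
scene bottle_red [[0.549, 0.06, 0.014]]
scene bottle_green [[0.553, -0.009, 0.011]]
scene bottle_yellow [[0.556, -0.081, 0.012], [0.447, -0.089, 0.0], [0.557, -0.072, 0.013]]
scene jar [[0.531, -0.317, 0.051], [0.737, -0.079, 0.001], [0.435, 0.004, 0.002]]
scene beaker [[0.707, 0.231, 0.002]]
```

View pics/top9c.png

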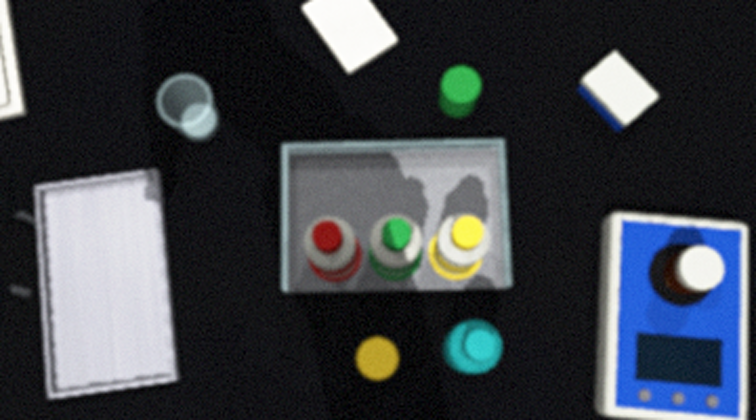

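View pics/scene9c.png

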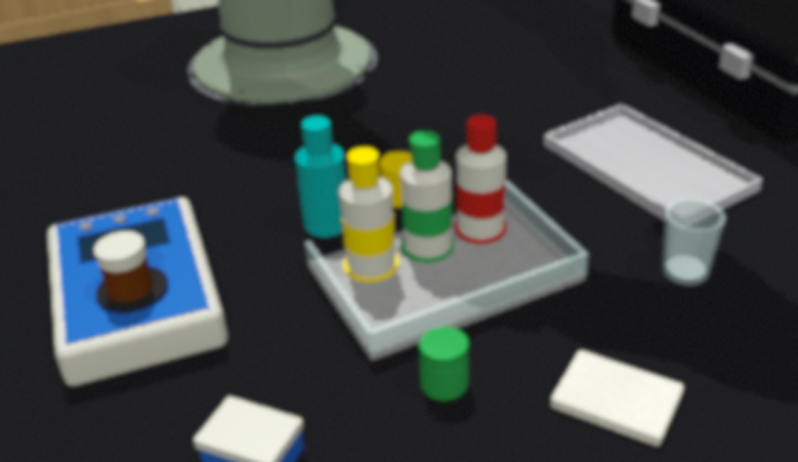

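All three bottles stand on their own pads and the beaker and look-alikes have not moved. The jar looks slightly off-centre on the plate in the scene view (base around (126,289), plate (132,288) in the crop), so I measure that against a projected model.

```bash
python3 - <<'E'
from h import *
from scipy.optimize import least_squares
for n in('scene','top'):
    p=bot.grab_frame(n)
    a=np.linspace(0,2*np.pi,90)
    circ=lambda x,y,r,z:np.array([proj(p,[x+r*np.cos(t),y+r*np.sin(t),z]) for t in a])
    I=p['img']; hsv=cv2.cvtColor(I,cv2.COLOR_RGB2HSV)
    u,v=proj(p,[.533,-.314,.06]).astype(int)
    W=np.zeros(I.shape[:2],np.uint8);W[v-32:v+25,u-30:u+30]=1
    brown=(I[...,0].astype(int)-I[...,2]>25)&(hsv[...,1]>90)
    white=(I.min(2)>110)
    blue=(I[...,2].astype(int)-I[...,0]>50)
    k,l,st,c=cv2.connectedComponentsWithStats(((~blue)&(W>0)).astype(np.uint8));
    lab=l[v,u]; blob=(l==lab)
    def mask(polys):
        m=np.zeros((I.shape[0]*4,I.shape[1]*4),np.uint8)
        cv2.fillConvexPoly(m,cv2.convexHull(np.round(np.vstack(polys)*4+1.5).astype(np.int32)),1)
        return cv2.resize(m.astype(np.float32),(560,420),interpolation=cv2.INTER_AREA)
    lid=(white&(W>0)); k,l,st,c=cv2.connectedComponentsWithStats(lid.astype(np.uint8))
    best=None
    jar=((brown|white)&(W>0)).astype(np.float32)
    res=[]
    for dx in np.arange(-10,11,1.):
      for dy in np.arange(-10,11,1.):
        x,y=.533+dx/1e3,-.314+dy/1e3
        m=mask([circ(x,y,.022,.0515),circ(x,y,.022,.103)]); res.append((np.abs(m-jar).sum(),dx,dy))
    print(n,'jar',sorted(res)[:4],jar.sum())
    both=((blob)|(jar>0)).astype(np.float32);j=sorted(res)[0]; jm=np.maximum(jar,mask([circ(.533+j[1]/1e3,-.314+j[2]/1e3,.022,.0515),circ(.533+j[1]/1e3,-.314+j[2]/1e3,.022,.103)]))
    res=[]
    for dx in np.arange(-10,11,1.):
      for dy in np.arange(-10,11,1.):
        m=np.maximum(mask([circ(.533+dx/1e3,-.314+dy/1e3,.034,.051)]),jm); res.append((np.abs(m-both).sum(),dx,dy))
    print(n,'plate',sorted(res)[:4])
E
```

```text
scene jar [(np.float32(374.625), np.float64(-4.0), np.float64(-1.0)), (np.float32(375.4375), np.float64(-4.0), np.float64(-2.0)), (np.float32(375.5625), np.float64(-3.0), np.float64(-1.0)), (np.float32(375.6875), np.float64(-3.0), np.float64(-2.0))] 979.0
scene plate [(np.float32(188.125), np.float64(-1.0), np.float64(0.0)), (np.float32(188.25), np.float64(0.0), np.float64(0.0)), (np.float32(190.0625), np.float64(0.0), np.float64(-1.0)), (np.float32(190.6875), np.float64(-1.0), np.float64(1.0))]
top jar [(np.float32(516.375), np.float64(0.0), np.float64(-2.0)), (np.float32(517.4375), np.float64(0.0), np.float64(-3.0)), (np.float32(524.1875), np.float64(0.0), np.float64(-1.0)), (np.float32(524.3125), np.float64(0.0), np.float64(-4.0))] 906.0
top plate [(np.float32(45.125), np.float64(-1.0), np.float64(-1.0)), (np.float32(46.625), np.float64(0.0), np.float64(-1.0)), (np.float32(47.5625), np.float64(0.0), np.float64(0.0)), (np.float32(47.75), np.float64(1.0), np.float64(0.0))]
```

The jar is within about 3 mm of the plate's centre, so I hand in.

```bash
python3 -c "
from workcell import bot
print(bot.job_done())"
```

```text
the job is handed in; nothing more can be done
None
```

I handed in the job at about 47 s on the robot's clock: all three bottles are back upright on their own pads, the brown jar stands on the measuring plate within about 3 mm of its centre, and the beaker and look-alikes were left alone.

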